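# Lay the lens barrel in the vee cradle and check its length with the sprung gauge

## Robot

A 7-joint arm with a two-finger parallel gripper is mounted at the origin on the work surface. World frame = base frame: x ahead of the robot, y to its left, z up, the work surface at z = 0. Lengths are in m, angles in rad, forces in N, time in s.
With the tool pointing down it reaches from about 0.425 to 0.95 m from the base axis. Payload 16.7 kg.
Tool frame: the origin (TCP) lies midway between the tips of the shut fingers; the grasp point (between the pads) lies 19 mm behind it; z points along the fingers, y is the line along which they close (so a half turn about z gives the same grasp; the last joint's range is limited). The gripper opens to 94 mm and grips with 3 to 60 N. Pads are 16 mm wide; open, the fingers measure 119 mm over their backs; the gripper's body (75 mm by 177 mm) begins 78 mm behind the grasp point.
Start: joints at [1.099, 0.426, 0.074, 1.606, -0.034, 1.111, -0.067], TCP at [0.213, -0.64, 0.205] pointing down, gripper open.
Joint ranges: [-2.85, 2.85], [-0.5, 2.14], [-1.23, 1.37], [0.21, 2.46], [-1.02, 4.16], [0.16, 2.05], [-2.73, 2.73]. Speed limits (rad/s): [1.89, 1.89, 2.39, 2.39, 3.01, 3.01, 3.01].

## Interface

Orientations are given as a rotation vector (axis times angle).
In Python, from station import arm gives the robot as it stands. Calls block until the motion is done:
- arm.reach(position, orientation): joint-space move of the TCP to a pose.
- arm.move_l(position, max_speed=0.15, frame=None, threshold=None): straight line of the TCP; frame=None keeps the orientation; max_speed is the mean speed in m/s. With threshold (N) it stops when the force on the tool has changed by that much, and returns True; else False.
- arm.goto_joints(angles): joint-space move.
- arm.grip(opening, strength=None): finger opening in m; strength is the grip in N (None keeps the last); returns when the fingers have stopped.
- arm.pause(seconds).
- arm.ik(position, orientation): joint angles nearest the present ones, or None.
- arm.observe(): the state.
- arm.grab_frame(name): name is "scene" or "top" or "wrist"; returns the picture (384x512x3 uint8, blue, green, red); there is no depth.
- arm.get_calibration(name): a dict with "intrinsics" (3x3 intrinsics, pixels), "view" (4x4, takes a point from world to camera coordinates). Camera axes: x right, y down, z forward; pixel columns grow to the right and rows downward; lengths in m; the calibration is good to about 2 mm. The wrist camera is an equidistant fisheye: a pixel r from the principal point sees the ray r / f radians off the axis. A picture is of the moment at which its call begins: read the wrist's pose just before it. get_calibration takes no time and is no camera call; for the wrist camera it gives the pose at the moment of the call.
A pose or a line that the arm cannot do raises arm.PlanningError and nothing moves.
- arm.sign_off(): hands the job in; it is judged then, once.
The state is a dict: "time_s": time; "joint_pos": joint angles; "qvel": joint speeds; "joint_efforts": joint torques, N m; "position": TCP position; "eef_rot": TCP orientation; "force": force on the tool from outside, world axes, zero at the start; "wrist_torque": the same for the moment, N m; "gripper_width": finger opening in m; "grip_force": force on a finger pad.
Only numpy, scipy, OpenCV 4.12 (cv2) and the standard library are available. Lean on these libraries where they do the work, as an engineer would, in place of code of your own. Each camera call takes 0.05 s, during which the arm holds its last target. There are 200 camera calls.

## Task

Pick up the green lens barrel that stands on its chrome flange and lay it on its side in the two white vees of the cradle, set down and not dropped, with the flange flat against the brass stop, and let go of it. Then take the gauge's black knob and pull the sprung slide out until its red pointer is level with the barrel's front rim, hold it there for about a second, and guide the slide all the way back home without letting it snap. Do not lay the barrel down on the bench, and leave the prism housing, parts cup and advance lever where they are.

Things in the scene. Friction and masses are not known exactly. Their poses are not given: they have to be found in the camera images.
- barrel: Green anodised lens barrel (helicoid), 104 mm long, about 0.22 kg, standing upright on its flange at the start. Origin: centre of the flange's outer (under) face; z runs along the barrel from the flange to the front rim. Chrome flange 52 mm in diameter and 8 mm thick (z 0 to 8 mm), then a plain green tube 40 mm in diameter from z 8 to 104 mm.
- barrel_rim (a point): Centre of the barrel's front rim, the end away from the flange (chrome ring, dark glass), 104 mm from the barrel's origin.
- cradle: Fixed fixture; dark steel base 165 x 230 x 12 mm (x -115 to 50, y -100 to 130 mm, top z 12). Origin on the bench. A laid barrel's axis runs along its y at x 0, z 65 mm, front rim towards -y. The gauge runs along y at x -85 mm; its grey spring housing (36 mm wide, y 50 to 122, top z 46 mm) is at the stop's end.
- vees (a point): Midway between the two white 90-degree vees (cradle x 0, y -4, z 65 mm), on the axis of a laid barrel. Each vee is 10 mm thick along y, centred at cradle y -37 and 29 mm, open upward, apex at z 37, tips at z 59 mm and x +-24 mm; 56 mm between them are free for fingers.
- seat (a point): Point on the brass stop's face (cradle x 0, y 52, z 65 mm) where the centre of the flange's outer face, the barrel's origin, belongs. Axes parallel to the cradle's. The stop plate stands at cradle y 52 to 60 mm, 60 mm wide, top at z 72 mm.
- gauge (a joint): Slide of the sprung gauge, m: 0 home (where the spring holds it), growing as it is pulled out towards the cradle's -y, to a hard stop at 0.068. The spring pulls back with 3 N at home and about 6.5 N when the pointer is at the rim. Slide block 22 by 26 mm, its top at z 32 mm above the bench.
- gauge_knob (a point): Grip point on the gauge's upright black knob, a pin 12 mm in diameter from 32 to 67 mm above the bench; this point is on its axis, 55 mm above the bench. It moves with the slide (cradle x -85, y 5 mm when home).
- gauge_pointer (a point): Tip of the red pointer bar (2 mm wide), fixed to the slide at the same cradle y as the knob, 29 mm above the bench at cradle x -31 mm.
- prism: Black enamel prism housing, loose, 56 by 50 mm, 40 mm tall; origin under its centre. A bystander.
- cup: White ceramic parts cup, loose, 60 mm across and 42 mm tall; origin under its centre. A bystander.
- lever: Chrome film advance lever with a black tip, loose, about 57 mm long and 8 mm thick, lying flat; origin under its hub. A bystander.
Mind the look-alikes: they are no part of the job. There is more than one size of the barrel; the one meant has the size given above.

How it is judged:
By the outcome, as a careful person would: the job done as asked, in the order asked, and still so for the second after the job is handed in, with the robot touching nothing.
It also fails if it takes over 67 s, if anything falls off the work surface, if the arm or the gripper's body presses on something with over 40 N, if the wrist force passes 120 N, or if a joint passes its speed limit or range.

## Working session

There is one attempt and no reset: what is moved stays moved. The work goes in short steps, each a Python script; the robot and the scene stay as the last script left them, time stands still between calls to the robot, and variables do not carry over. Pictures are saved under pics/ and viewed, at most 11 in all, crops included, and the job is handed in when it is done.

```bash
mkdir -p pics; ls; python3 - <<'E'
from station import arm
import cv2,numpy as np
for n in("top","scene"):
    im=arm.grab_frame(n); cv2.imwrite(f"pics/{n}0.png",im)
    c=arm.get_calibration(n); print(n,np.round(c["intrinsics"],1).tolist(),np.round(c["view"],4).tolist())
a=cv2.imread("pics/top0.png");b=cv2.imread("pics/scene0.png")
o=arm.observe();print(o)
E
```

```text
pics
top [[458.3, 0.0, 257.5], [0.0, 458.3, 195.8], [0.0, 0.0, 1.0]] [[-0.0165, -0.9998, 0.0118, -0.0121], [-0.9947, 0.0152, -0.1021, 0.5599], [0.1019, -0.0135, -0.9947, 1.1122], [0.0, 0.0, 0.0, 1.0]]
scene [[377.9, 0.0, 250.7], [0.0, 377.9, 193.8], [0.0, 0.0, 1.0]] [[-0.0959, 0.9953, -0.0115, 0.0728], [0.8525, 0.0762, -0.5171, -0.4247], [-0.5138, -0.0594, -0.8559, 1.2023], [0.0, 0.0, 0.0, 1.0]]
{'time_s': 0.1, 'joint_pos': array([ 1.09948732,  0.42664297,  0.0738384 ,  1.60655322, -0.03407924,
        1.11079336, -0.06708792]), 'qvel': array([-2.30563699e-05, -1.72968508e-03,  2.73381367e-04, -2.16778227e-03,
       -1.39003481e-04,  1.19062489e-03, -7.48808854e-04]), 'joint_efforts': array([ 7.77594483e-03, -9.37462950e+01,  3.67632508e+00, -4.55041873e+01,
       -4.86741972e-02,  1.68977404e-02,  1.23662976e-04]), 'position': array([ 0.2133401 , -0.63997713,  0.20485837]), 'eef_rot': array([-3.09992004e+00, -5.03145000e-01,  4.25754588e-04]), 'force': array([ 0.3946677 , -0.10885736, -0.27098965]), 'wrist_torque': array([0.01042842, 0.04756489, 0.01731582]), 'grip_force': 0.0, 'gripper_width': 0.0939256873290225}
```

View pics/top0.png

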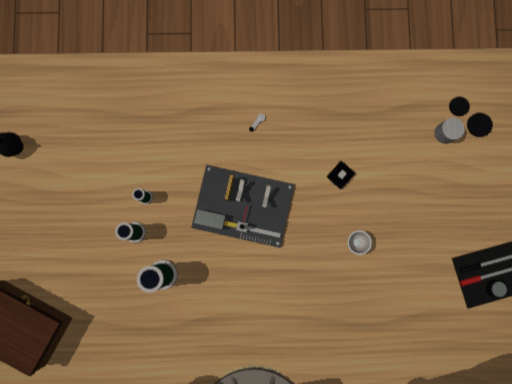

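View pics/scene0.png

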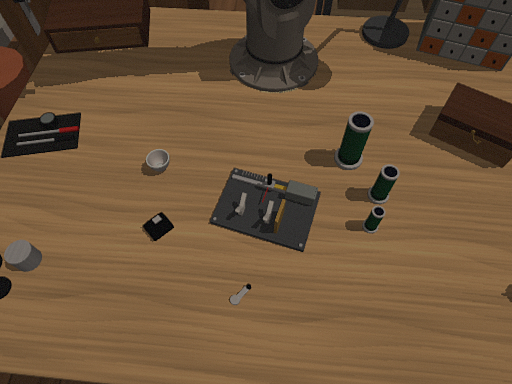

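The top view shows the cradle at about (243,206), with the brass stop towards +y (left) and the gauge towards −x. There are three green barrels: small at (141,195), medium at (130,232) and large at (157,277). I'll measure all three.

```bash
cat > h.py <<'E'
import numpy as np,cv2
from station import arm
from scipy.spatial.transform import Rotation as R
def ray(n,uv,c=None):
    c=c or arm.get_calibration(n);K=np.array(c["intrinsics"]);V=np.array(c["view"])
    p=np.array([(uv[0]-K[0,2])/K[0,0],(uv[1]-K[1,2])/K[1,1]])
    if n=="wrist":
        t=np.hypot(*p); d=np.r_[p/max(t,1e-9)*np.sin(t),np.cos(t)]
    else: d=np.r_[p,1]
    d=V[:3,:3].T@d
    return -V[:3,:3].T@V[:3,3],d/np.linalg.norm(d)
def onz(n,uv,z,c=None):
    o,d=ray(n,uv,c);return o+d*(z-o[2])/d[2]
def tri(rs):
    A=sum(np.eye(3)-np.outer(d,d) for o,d in rs);b=sum((np.eye(3)-np.outer(d,d))@o for o,d in rs)
    p=np.linalg.solve(A,b);return p,max(np.linalg.norm((np.eye(3)-np.outer(d,d))@(p-o)) for o,d in rs)
E
python3 - <<'E'
from h import *
t=cv2.imread("pics/top0.png");s=cv2.imread("pics/scene0.png")
for nm,a,b in(("small",(139,195),(378,210)),("mid",(124,231),(390,174)),("large",(151,279),(359,122))):
    p,e=tri([ray("top",a),ray("scene",b)]);print(nm,"rim",p.round(3),e.round(4))
for uv in((207,166),(295,184),(283,246),(193,229)): print(onz("top",uv,.012).round(3))
f=lambda im,x,y,w,h,k:cv2.resize(im[y:y+h,x:x+w],None,fx=k,fy=k,interpolation=cv2.INTER_CUBIC)
cv2.imwrite("pics/crop1.png",np.hstack([f(t,105,180,90,120,5)[:, :350],f(s,330,105,80,130,5)[:600,:400]]) if 0 else np.hstack([f(t,105,180,80,120,5),f(s,330,110,80,120,5)]))
cv2.imwrite("pics/crop2.png",f(t,185,155,115,100,6)[:600])
E
```

```text
small rim [0.561 0.263 0.074] 0.0011
mid rim [0.476 0.292 0.093] 0.0006
large rim [0.368 0.217 0.14 ] 0.0001
[0.639 0.106 0.012]
[ 0.59  -0.117  0.012]
[ 0.434 -0.083  0.012]
[0.48  0.142 0.012]
```

View pics/crop1.png

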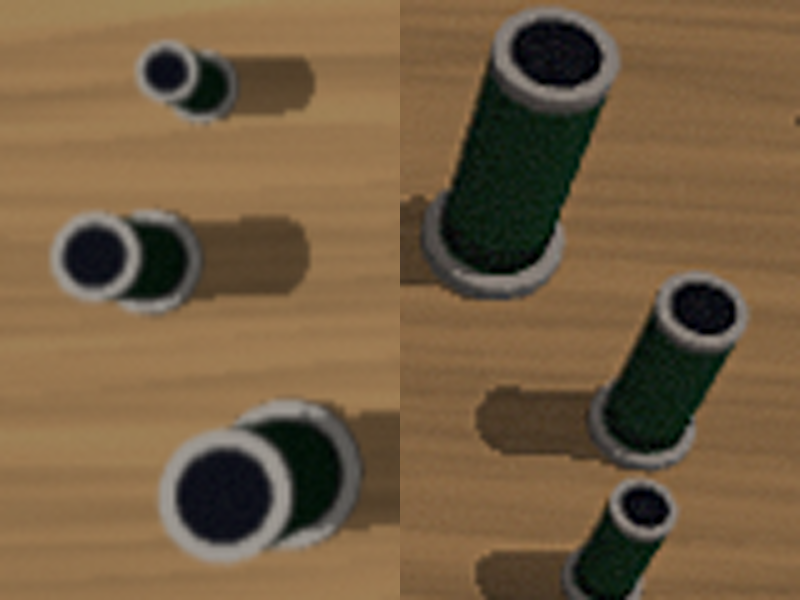

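View pics/crop2.png

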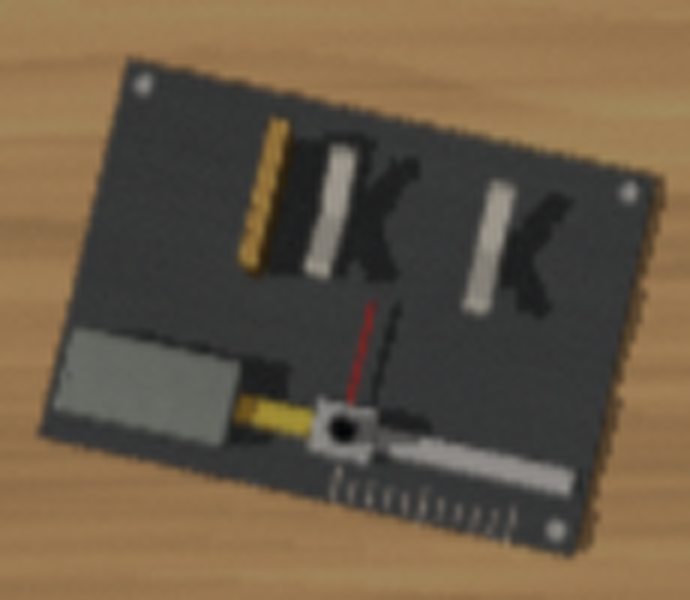

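Candidates by rim centre in the top view:
- small (139,195): rim about 0.074 m high, about 28 mm across
- medium (124,231): about 0.10 m high, about 41 mm across
- large (151,279): about 0.14 m high, about 60 mm across

The medium one fits the 104 mm × 40 mm description, and the crop confirms it. The cradle crop shows the brass stop, the vees, the knob at crop pixel (345,428) and the pointer. Next I'll fit the poses and check reachability.

```bash
cat >> h.py <<'E'
def pick_R(yaw,a,s):   # tool rot: approach dir d at yaw, a below horizontal
    d=np.array([np.cos(yaw),np.sin(yaw),0]);Z=np.array([0,0,1.]);z=np.cos(a)*d-np.sin(a)*Z;y=s*np.cross(Z,d)
    return np.c_[np.cross(y,z),y,z]
def place_R(cyaw,a,s):
    xc=np.array([np.cos(cyaw),np.sin(cyaw),0]);yc=np.array([-xc[1],xc[0],0]);z=-np.cos(a)*np.array([0,0,1.])+np.sin(a)*yc;y=s*xc
    return np.c_[np.cross(y,z),y,z]
def tcp(g,M): return np.array(g)+.019*M[:,2]
rv=lambda M:R.from_matrix(M).as_rotvec()
E
python3 - <<'E'
from h import *
g=lambda x,y:(185+(x+.5)/6-.5,155+(y+.5)/6-.5)
obs=[((128,57),(.05,.13,.012)),((662,178),(.05,-.1,.012)),((575,555),(-.115,-.1,.012)),((42,432),(-.115,.13,.012)),
((345,428),(-.085,.005,.067)),((374,303),(-.031,.005,.029)),((282,120),(.03,.056,.072)),((250,272),(-.03,.056,.072))]
W=np.array([onz("top",g(*u),c[2])[:2] for u,c in obs]);C=np.array([c[:2] for u,c in obs])
wc,cc=W.mean(0),C.mean(0);H=(C-cc).T@(W-wc);yaw=np.arctan2(H[0,1]-H[1,0],H[0,0]+H[1,1])
r=np.array([[np.cos(yaw),-np.sin(yaw)],[np.sin(yaw),np.cos(yaw)]]);t=wc-r@cc
print("cradle",t,yaw,np.degrees(yaw));print(((W-(C@r.T+t))*1000).round(1).tolist())
b,e=tri([ray("top",(123.8,230.9)),ray("scene",(390.2,171.4))]);print(b,e,onz("top",(123.8,230.9),.104),onz("scene",(390.2,171.4),.104))
B=onz("top",(123.8,230.9),.104);P=lambda x,y,z:np.r_[r@[x,y]+t,z]
for uv in((139,195),):print(onz("top",uv,.075))
for a in(20,30,40,50,60):
  for s in(1,-1):
    A=np.radians(a);M=place_R(yaw,A,s);q=arm.ik(tcp(P(0,-.008,.065),M),rv(M));q2=arm.ik(tcp(P(0,-.008,.17),M),rv(M))
    ok=[]
    for d in range(-180,180,20):
      N=pick_R(np.radians(d),A,s);k=[arm.ik(tcp(np.r_[B[:2],.060]-N[:,2]*m+[0,0,h],N),rv(N)) for m,h in((0,0),(.08,0),(0,.1))]
      if all(x is not None for x in k): ok.append(d)
    print(a,s,q is not None and np.round(q,2),q2 is not None,ok)
E
```

```text
cradle [ 0.56519729 -0.00689687] -0.23787300424749258 -13.62911920347883
[[-0.2, 0.9], [-1.0, -0.7], [1.6, 0.6], [2.2, -1.4], [0.1, -0.4], [0.5, 0.4], [-0.2, 0.6], [-2.9, -0.1]]
[0.47550588 0.28954143 0.10293182] 0.0005336767265781039 [0.47540938 0.28869439 0.104     ] [0.47623405 0.28971365 0.104     ]
[0.56100236 0.26180184 0.075     ]
20 1 [ 0.51  0.5  -0.49  2.   -0.2   0.64  0.  ] True [-100, -80, -60, -40, -20, 100, 120, 140, 160]
20 -1 [-0.37  0.54  0.63  2.05 -0.93  0.87 -2.48] True [-100, -80, -60, -40, -20, 100, 120, 140, 160]
30 1 [ 0.63  0.55 -0.52  2.   -0.43  0.66  0.29] True [-180, -120, -100, -80, -60, -40, -20, 100, 120, 140, 160]
30 -1 [ 0.19  0.5   0.03  2.03 -0.82  0.78 -2.51] True [-180, -120, -100, -80, -60, -40, -20, 100, 120, 140, 160]
40 1 [ 0.75  0.63 -0.55  1.99 -0.6   0.72  0.53] True [-180, -160, -140, -120, -100, -80, -60, -40, -20, 100, 120, 140, 160]
40 -1 [ 0.29  0.57  0.02  2.02 -0.98  0.9  -2.3 ] True [-180, -160, -140, -120, -100, -80, -60, -40, -20, 100, 120, 140, 160]
50 1 [ 0.85  0.73 -0.59  1.98 -0.71  0.79  0.7 ] True [-180, -160, -140, -120, -100, -80, -60, -40, -20, 0, 100, 120, 140, 160]
50 -1 [ 0.5   0.65 -0.14  2.   -1.02  0.97 -2.19] True [-180, -160, -140, -120, -100, -80, -60, -40, -20, 0, 80, 100, 120, 140, 160]
60 1 [ 0.92  0.84 -0.62  1.95 -0.78  0.88  0.83] True [-180, -160, -140, -120, -100, -80, -60, -40, -20, 0, 20, 40, 60, 80, 100, 120, 140, 160]
60 -1 [ 0.68  0.77 -0.3   1.96 -1.01  1.03 -2.13] True [-180, -160, -140, -120, -100, -80, -60, -40, -20, 0, 40, 60, 80, 100, 120, 140, 160]
```

```bash
python3 - <<'E'
from h import *
M=place_R(-.238,0,1)
arm.reach([.52,0,.33],rv(M))
c=arm.get_calibration("wrist");im=arm.grab_frame("wrist");cv2.imwrite("pics/w1.png",im)
np.savez("w1.npz",K=c["intrinsics"],V=c["view"]);o=arm.observe();print(o["time_s"],o["position"],o["joint_pos"].round(2),np.round(c["view"],3).tolist(),np.round(c["intrinsics"],1).tolist())
A=np.radians(45);N=pick_R(np.radians(-75),A,1);B=np.array([.4757,.289,.06])
for m,h in((.1,.15),(.1,0),(0,0),(0,.12)):print(np.round(arm.ik(tcp(B-N[:,2]*m+[0,0,h],N),rv(N)),2))
cv2.imwrite("pics/w1b.png",cv2.resize(im,(800,600),interpolation=cv2.INTER_CUBIC))
E
```

```text
2.7 [ 0.52007656 -0.00084835  0.32976349] [ 0.43  0.12 -0.6   1.75  0.07  1.29 -0.43] [[0.971, -0.237, -0.0, -0.506], [-0.231, -0.945, 0.233, 0.067], [-0.056, -0.227, -0.972, 0.54], [0.0, 0.0, 0.0, 1.0]] [[297.3, 0.0, 259.5], [0.0, 297.3, 187.8], [0.0, 0.0, 1.0]]
[-0.42  0.74 -1.04  1.51  0.88  2.03 -1.27]
[-0.47  0.89 -0.94  1.6   0.94  1.85 -1.39]
[-0.44  0.88 -0.81  1.73  0.96  1.66 -1.39]
[-0.38  0.74 -0.91  1.69  0.9   1.8  -1.29]
```

View pics/w1b.png

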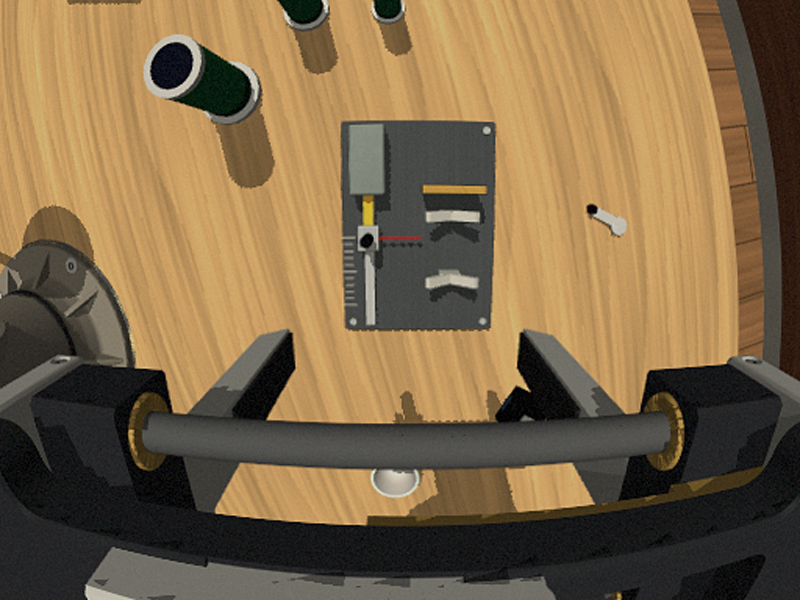

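The wrist view shows the base corners at (343,122), (496,122), (491,329) and (347,329), the knob top at (367,240), and the brass stop from (423,188) to (487,188). I'll fit the cradle from this view too and then pick up the barrel.

```bash
python3 - <<'E'
from h import *
f=np.load("w1.npz");c=dict(intrinsics=f["K"],view=f["V"])
obs=[((496,122),(.05,.13,.012)),((491,329),(.05,-.1,.012)),((347,329),(-.115,-.1,.012)),((342.5,122),(-.115,.13,.012)),
((366,240),(-.085,.005,.067)),((422,238.5),(-.031,.005,.029)),((487,189),(.03,.056,.072)),((423,189),(-.03,.056,.072))]
W=np.array([onz("wrist",((u[0]+.5)/1.5625-.5,(u[1]+.5)/1.5625-.5),q[2],c)[:2] for u,q in obs]);C=np.array([q[:2] for u,q in obs])
wc,cc=W.mean(0),C.mean(0);H=(C-cc).T@(W-wc);yaw=np.arctan2(H[0,1]-H[1,0],H[0,0]+H[1,1])
r=np.array([[np.cos(yaw),-np.sin(yaw)],[np.sin(yaw),np.cos(yaw)]]);t=wc-r@cc
print("cradle",t,yaw);print(((W-(C@r.T+t))*1000).round(1).tolist())
A=np.radians(45);N=pick_R(np.radians(-75),A,1);B=np.array([.4757,.289,.06])
arm.grip(.075,30)
arm.reach(tcp(B-N[:,2]*.1+[0,0,.13],N),rv(N))
arm.move_l(tcp(B-N[:,2]*.1,N))
cv2.imwrite("pics/pre.png",cv2.resize(arm.grab_frame("wrist"),(800,600)))
o=arm.observe();print(o["time_s"],o["position"],o["force"])
E
```

```text
cradle [ 0.56849337 -0.00472426] -0.2371737189269055
[[-0.5, -0.4], [-0.7, -0.3], [1.2, -0.1], [0.6, -1.5], [0.2, 2.3], [0.4, -1.1], [-0.3, 0.8], [-1.0, 0.2]]
5.675 [0.46101444 0.34479302 0.11821833] [ 0.15213875 -0.00449487  0.27957623]
```

View pics/pre.png

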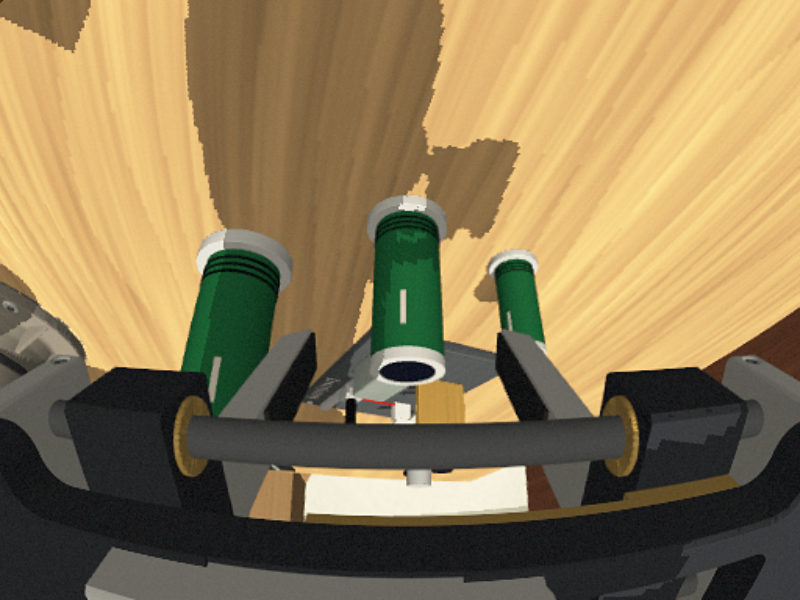

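The barrel is centred between the open fingers at about (407,290), with the large and small ones clear on either side. I'll grasp it, lift it, and carry it above the cradle.

```bash
python3 - <<'E'
from h import *
A=np.radians(45);N=pick_R(np.radians(-75),A,1);B=np.array([.4757,.289,.06])
print(arm.move_l(tcp(B,N),threshold=8))
w=arm.grip(.02,30);o=arm.observe();print(o["gripper_width"],o["grip_force"],o["force"])
arm.move_l(tcp(B+[0,0,.14],N))
o=arm.observe();print(o["gripper_width"],o["force"])
yaw=-.2375;t=np.array([.5669,-.0058]);M=place_R(yaw,A,1)
xc=np.array([np.cos(yaw),np.sin(yaw),0]);yc=np.array([-xc[1],xc[0],0]);P=lambda x,y,z:np.r_[t,0]+x*xc+y*yc+[0,0,z]
arm.reach(tcp(P(0,-.014,.165),M),rv(M))
o=arm.observe();print(o["time_s"],o["gripper_width"],o["force"])
for n in("top","scene"):cv2.imwrite(f"pics/{n}2.png",arm.grab_frame(n))
c=arm.get_calibration("wrist");im=arm.grab_frame("wrist");cv2.imwrite("pics/w2.png",im);np.savez("w2.npz",K=c["intrinsics"],V=c["view"])
s=cv2.resize(cv2.imread("pics/scene2.png")[140:260,200:340],None,fx=3,fy=3,interpolation=cv2.INTER_CUBIC)
cv2.imwrite("pics/m2.png",np.hstack([s,cv2.resize(im,(380,360))]))
E
```

```text
False
0.03895884659777536 29.985064566135406 [-0.08469661  0.83139901  0.89980508]
0.039374461648849474 [ 0.23869943 -0.69171091 -2.65010431]
10.3 0.03980867180915427 [-0.10674887 -0.04758935 -2.93587885]
```

View pics/m2.png

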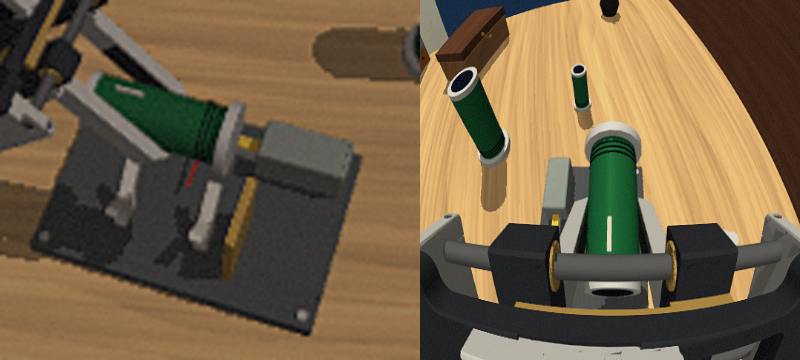

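The barrel is held level, flange towards the stop and over the cradle. I'll lower it slowly until it touches.

```bash
cat >> h.py <<'E'
yaw=-.2375;t=np.array([.5669,-.0058]);A=np.radians(45);M=place_R(yaw,A,1)
xc=np.array([np.cos(yaw),np.sin(yaw),0]);yc=np.array([-xc[1],xc[0],0]);P=lambda x,y,z:np.r_[t,0]+x*xc+y*yc+[0,0,z]
def st(l=""):
    o=arm.observe();p=o["position"]-.019*R.from_rotvec(o["eef_rot"]).as_matrix()[:,2]-np.r_[t,0];f=o["force"]
    print(l,round(o["time_s"],2),"grasp mm",(1e3*np.array([p@xc,p@yc,p[2]])).round(2),"F",np.round([f@xc,f@yc,f[2]],2),"w",round(o["gripper_width"],4),o["wrist_torque"].round(2));return o
E
python3 - <<'E'
from h import *
arm.move_l(tcp(P(0,-.0137,.075),M),max_speed=.08);st("75")
print(arm.move_l(tcp(P(0,-.0137,.060),M),max_speed=.012,threshold=2.5));st("contact")
for n in("top","scene"):cv2.imwrite(f"pics/{n}3.png",arm.grab_frame(n))
E
```

```text
75 11.72 grasp mm [  0.3  -13.7   75.44] F [-0.76  0.2  -2.88] w 0.0393 [-1.08  0.21 -0.02]
True
contact 12.54 grasp mm [ -0.6  -13.61  64.86] F [-0.24 -0.16 -0.59] w 0.0393 [-0.54  0.16  0.12]
```

Contact came at z = 64.9 mm with almost no lateral force, so it is seated in the vees. Next I'll slide it to the stop.

```bash
python3 - <<'E'
from h import *
o=arm.observe();p=o["position"]
print(arm.move_l(p+yc*.012,max_speed=.012,threshold=4));o=st("stop")
cv2.imwrite("pics/scene4.png",arm.grab_frame("scene"));cv2.imwrite("pics/top4.png",arm.grab_frame("top"))
f=lambda n,x,y:cv2.resize(cv2.imread(f"pics/{n}4.png")[y:y+100,x:x+100],None,fx=4,fy=4,interpolation=cv2.INTER_CUBIC)
cv2.imwrite("pics/m4.png",np.hstack([f("top",190,155),f("scene",220,160)]))
E
```

```text
True
stop 12.91 grasp mm [ -0.74 -13.5   64.61] F [ 0.3  -1.26  4.11] w 0.0396 [-0.05 -0.19  0.04]
```

View pics/m4.png

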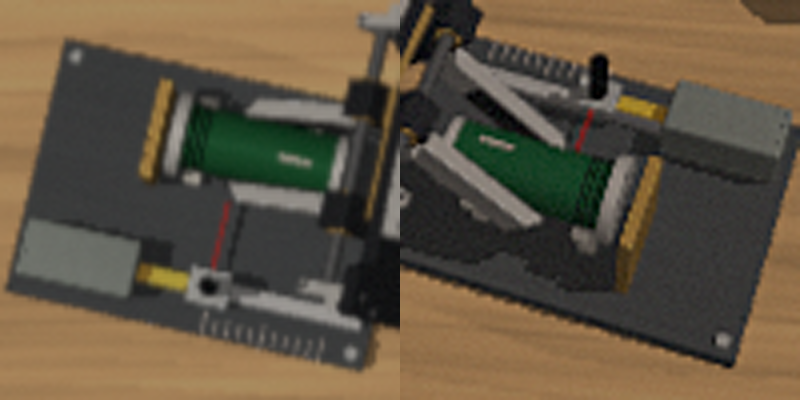

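The flange is still a few mm short of the brass: its edge is at (178) and the brass at (160) in the top crop. The threshold tripped on the z settling, so I'll ease up slightly and push again.

```bash
python3 - <<'E'
from h import *
arm.move_l(tcp(P(-.0007,-.0135,.0652),M),max_speed=.01);arm.pause(.2);st("eased")
print(arm.move_l(tcp(P(-.0007,-.0015,.0652),M),max_speed=.012,threshold=6));o=st("stop");arm.pause(.2);st("set")
E
```

```text
eased 13.47 grasp mm [ -0.77 -13.58  65.02] F [-0.01 -0.19 -3.05] w 0.0397 [-1.08  0.21 -0.03]
True
stop 14.08 grasp mm [-0.79 -7.3  64.75] F [ 0.27  0.02 -0.63] w 0.0396 [-0.83 -0.06 -0.11]
set 14.28 grasp mm [-0.79 -7.31 64.72] F [1.14 0.06 1.45] w 0.0391 [-0.49 -0.05 -0.1 ]
```

```bash
python3 - <<'E'
from h import *
print(arm.move_l(tcp(P(-.0007,-.0045,.0648),M),max_speed=.006,threshold=7));st("p1");arm.pause(.2);st("p2")
E
```

```text
True
p1 14.53 grasp mm [-0.72 -7.31 64.62] F [-0.92 -2.81  5.19] w 0.0391 [-0.17  0.04  0.26]
p2 14.73 grasp mm [-0.73 -7.27 64.62] F [-0.5  -2.56  6.18] w 0.0393 [-0.04  0.08  0.22]
```

```bash
python3 - <<'E'
from h import *
o=st();arm.grip(.046);arm.grip(.064);st("open")
p=arm.observe()["position"]
arm.move_l(p-M[:,2]*.03,max_speed=.06);arm.move_l(p-M[:,2]*.13,max_speed=.15);st("up")
# next: above knob, closing along yc
G=np.c_[np.cross(yc,[0,0,-1.]),yc,[0,0,-1.]]
for S in(1,-1):
    g=G@np.diag([S,S,1]);print(S,[None if (q:=arm.ik(tcp(P(-.085,y,z),g),rv(g))) is None else np.round(q,2) for y,z in((.005,.13),(.005,.057),(-.052,.057))])
cv2.imwrite("pics/scene5.png",arm.grab_frame("scene"));cv2.imwrite("pics/top5.png",arm.grab_frame("top"))
f=lambda n,x,y:cv2.resize(cv2.imread(f"pics/{n}5.png")[y:y+100,x:x+100],None,fx=4,fy=4,interpolation=cv2.INTER_CUBIC)
cv2.imwrite("pics/m5.png",np.hstack([f("top",190,155),f("scene",220,160)]))
E
```

```text
14.73 grasp mm [-0.73 -7.27 64.62] F [-0.5  -2.56  6.18] w 0.0393 [-0.04  0.08  0.22]
open 15.58 grasp mm [-0.83 -7.4  64.3 ] F [-0.7 -0.2  0.1] w 0.0637 [-0.68  0.1   0.01]
up 17.05 grasp mm [ -1.31 -98.62 155.78] F [ 0.24  0.14 -0.14] w 0.0644 [-0.63  0.09  0.04]
1 [array([ 0.79,  0.48, -1.17,  2.06,  0.54,  0.95,  0.66]), array([ 0.67,  0.57, -1.04,  2.12,  0.68,  0.84,  0.55]), array([ 0.81,  0.56, -1.07,  2.14,  0.69,  0.83,  0.65])]
-1 [array([ 0.27,  0.27, -0.5 ,  2.09,  0.18,  0.82, -2.15]), array([-0.1 ,  0.36, -0.08,  2.16,  0.05,  0.63, -2.03]), array([ 0.02,  0.34, -0.1 ,  2.18,  0.05,  0.62, -1.92])]
```

View pics/m5.png

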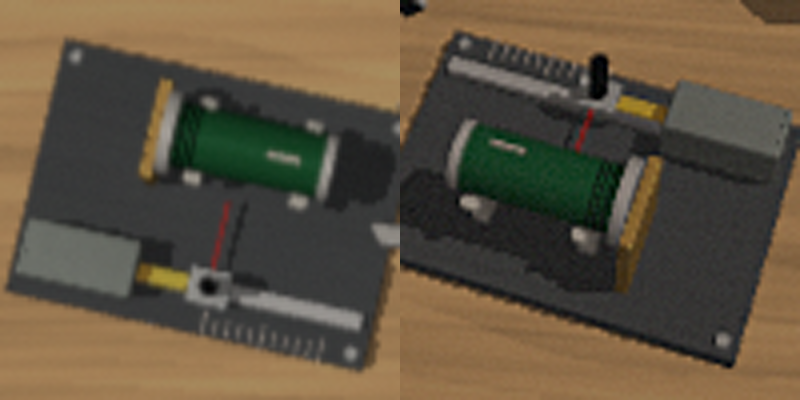

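The barrel is seated: the flange face is on the brass and the tube rests on both vees. Next is the knob.

```bash
cat >> h.py <<'E'
G=np.c_[np.cross(yc,[0,0,-1.]),yc,[0,0,-1.]]
E
python3 - <<'E'
from h import *
arm.reach(tcp(P(-.085,.005,.20),G),rv(G));arm.grip(.044,25)
arm.move_l(tcp(P(-.085,.005,.10),G));st("above")
print(arm.move_l(tcp(P(-.085,.005,.057),G),max_speed=.05,threshold=6));arm.pause(.2);st("down")
arm.grip(.0,25);arm.pause(.3);st("grip")
E
```

```text
above 19.16 grasp mm [-84.7    5.37 100.59] F [-0.3   0.04 -0.13] w 0.0444 [ 0.11 -0.2  -0.04]
False
down 20.37 grasp mm [-84.85   4.98  57.21] F [0.32 0.68 0.22] w 0.0441 [-0.01 -0.15  0.05]
grip 21.27 grasp mm [-84.99   5.11  57.02] F [-0.19  3.38 -1.56] w 0.0114 [ 0.75 -0.31  0.01]
```

The spring force of about 3 N is already on the fingers. I'll step back towards home to find the zero.

```bash
python3 - <<'E'
from h import *
for i in range(1,9):
    arm.move_l(tcp(P(-.085,.005+.0004*i,.057),G),max_speed=.01);arm.pause(.15);o=st(i)
    if o["force"]@yc<-1: break
E
```

```text
1 21.68 grasp mm [-84.99   5.42  57.03] F [-0.25  2.68  0.06] w 0.0113 [ 0.74 -0.27 -0.02]
2 22.07 grasp mm [-84.97   5.7   57.02] F [-0.71  2.36  1.37] w 0.0116 [ 0.31 -0.15 -0.  ]
3 22.48 grasp mm [-84.98   5.8   56.98] F [ 0.07 -3.43  4.06] w 0.011 [-0.79  0.19 -0.01]
```

Home is at 5.75 mm in my frame, so I'll pull out 57 mm to −51.25, correct the position, hold and look.

```bash
python3 - <<'E'
from h import *
arm.move_l(tcp(P(-.085,-.05125,.057),G),max_speed=.04);arm.pause(.15);o=st("out")
p=(o["position"]-np.r_[t,0])@yc;e=-.05125-p
if abs(e)>.0002: arm.move_l(tcp(P(-.085,-.05125+e,.057),G),max_speed=.01)
arm.pause(.5);st("hold")
for n in("scene","top"):cv2.imwrite(f"pics/{n}6.png",arm.grab_frame(n))
arm.pause(.4)
st("hold2")
f=lambda n,x,y:cv2.resize(cv2.imread(f"pics/{n}6.png")[y:y+100,x:x+100],None,fx=4,fy=4,interpolation=cv2.INTER_CUBIC)
cv2.imwrite("pics/m6.png",np.hstack([f("top",200,155),f("scene",210,160)]))
E
```

```text
out 24.21 grasp mm [-84.99 -51.43  57.01] F [ 0.51  6.38 -1.1 ] w 0.0116 [ 1.5  -0.59 -0.06]
hold 24.71 grasp mm [-84.98 -51.38  57.03] F [ 0.56  8.05 -1.22] w 0.0114 [ 1.54 -0.62 -0.05]
hold2 25.21 grasp mm [-84.98 -51.41  57.03] F [-0.12  6.32 -2.64] w 0.0113 [ 1.52 -0.55 -0.09]
```

View pics/m6.png

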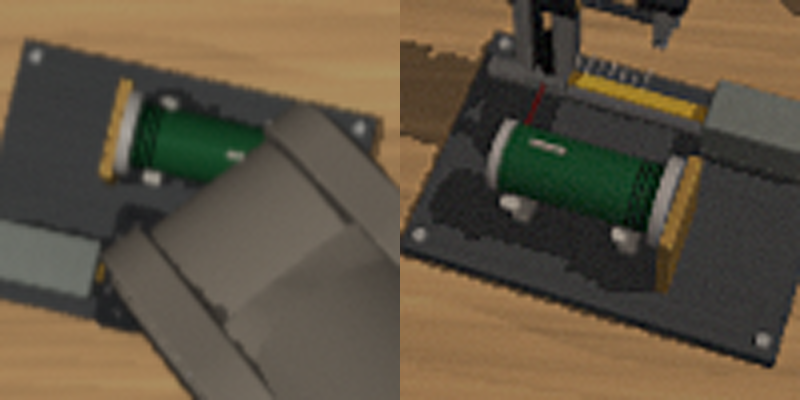

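The pointer points at the rim plane in the scene crop, at (527,125) beside the rim at (505,150). The 6.4 N spring force also matches the 6.5 N expected there, and it has been held for about 1 s. Now I'll guide it home.

```bash
python3 - <<'E'
from h import *
a,b=[onz("scene",u,.029) for u in((265,197.5),(241.75,191.25))];print("pointer moved",(b-a)@yc,(b-a)@xc)
arm.pause(.2)
arm.move_l(tcp(P(-.085,.0045,.057),G),max_speed=.03);arm.move_l(tcp(P(-.085,.0061,.057),G),max_speed=.006);arm.pause(.3);st("home")
arm.grip(.02);arm.grip(.044);st("open")
arm.move_l(tcp(P(-.085,.0058,.16),G),max_speed=.08);arm.reach(tcp(P(-.10,-.25,.25),G),rv(G));st("away")
for n in("scene","top"):cv2.imwrite(f"pics/{n}7.png",arm.grab_frame(n))
f=lambda n,x,y:cv2.resize(cv2.imread(f"pics/{n}7.png")[y:y+100,x:x+100],None,fx=4,fy=4,interpolation=cv2.INTER_CUBIC)
cv2.imwrite("pics/m7.png",np.hstack([f("top",190,155),f("scene",220,160)]))
E
```

```text
pointer moved -0.05883885089763616 0.001347899848635398
home 28.13 grasp mm [-85.01   5.8   56.97] F [-0.32 -2.94  4.39] w 0.0114 [-0.61  0.07 -0.05]
open 29.09 grasp mm [-85.02   6.09  56.99] F [ 0.39 -0.11 -0.61] w 0.0443 [-0.01 -0.16  0.02]
away 31.59 grasp mm [ -99.92 -249.04  249.71] F [ 0.59  0.56 -1.05] w 0.0441 [ 0.06 -0.16  0.03]
```

View pics/m7.png

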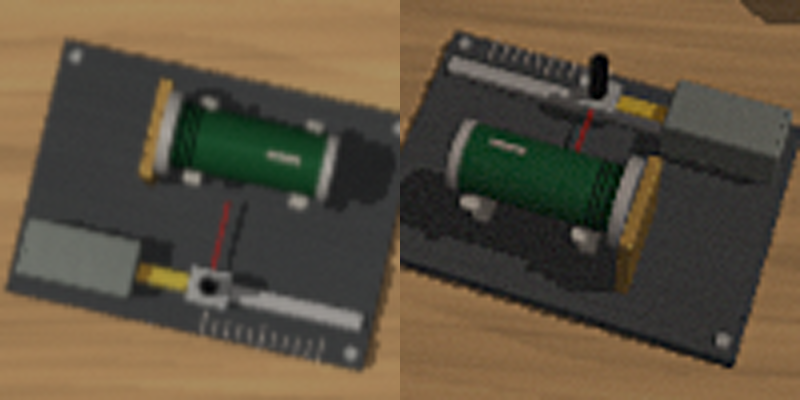

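The barrel is seated, the slide is home exactly as in the earlier view, and the arm is clear.

```bash
python3 -c "
from station import arm
print(arm.sign_off())"
```

```text
the job is handed in; nothing more can be done
None
```

The job is handed in at about 32 s on the robot's clock: the green barrel lies in the vees with its flange against the brass stop, and the gauge was pulled 57 mm to the rim, held for about 1 s and guided back home.

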